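# Unhook the orange reference plate, tuck its edge under the flap and hold it flat

## Task

Lift the orange reference plate by its black lug up and off the hook of the stand, lay it on the white board and slide its front edge (the one beside the white line) under the blue flap with the yellow lip, all the way to the stop, without lifting the flap. Finish while still gripping the lug and pressing the plate flat on the board with a light steady push (around 10 N), as for an exposure; do not let go, and leave the bottle, vial and dish alone.

Things in the scene. Friction and masses are not known exactly. Their poses are not given: they have to be found in the camera images.
- plate: Flat orange plate 120 x 80 x 5 mm (x, y, z), about 0.2 kg, origin at the centre of its underside, z up. Front edge at x = +60 mm, beside a white line; four patches, white to black, near the rear edge. An upright black lug stands on its centre, the balance point. It starts hanging level by the lug on the peg of the stand, underside about 60 mm above the worktop, and can swing a little.
- plate_edge (a point): Point at the middle of the plate's front edge, on the underside: (60, 0, 0) mm in the plate's frame.
- plate_grip (a point): Grip point in the black lug, at (0, 0, 36) mm in the plate's frame. Lug: 12 mm thick along x, 38 mm wide along y (grip it across y by its side faces), top at z = 76 mm. Solid up to z = 43 mm; above that a window, 20 mm wide, z = 43 to 68 mm, open along x, closed above by an 8 mm bar which rests on the peg.
- stand: Fixed steel hook stand, origin on the worktop straight below the hanging lug, x from the tip of the peg towards the post (at x = 80 mm, 140 mm high). Dark base 12 mm high, x -5 to 105 mm, 90 mm wide. Between it and the robot stand lab arms with booms 0.2 to 0.34 m high, up to x = 0.53 m in the world: cross them with the tool point at 0.45 m or more.
- board: Fixed white camera board, 130 mm wide, x from -87 to +88 mm, flat top 18 mm above the worktop; origin on the worktop below the place of the plate's centre when fully home (axes along the board's). Under the blue flap at its +x end, side spacers leave a channel 104 mm wide (y = +-52 mm); a stop, 9 mm high, crosses it at x = 62 mm.
- board_lip (a point): Middle of the front edge of the flap's flat part, on its underside: (36, 0, 27) mm in the board's frame, so 9 mm above the board. A yellow lip, flared up, reaches from here to x = 28 mm, 34 mm high at most. Fully home, the plate is tucked 26 mm under.
- flap (a joint): Angle of the flap, 122 mm wide, 45 mm long, 60 g, free on a hinge at its far end (x = 81 mm in the board's frame): 0 rad lying on its spacers, grows as its front rises (0.09 rad = 4 mm at the lip). Falls shut by its weight.
- bottle_yellow: Loose white bottle with a yellow cap, 48 mm in diameter, 100 mm high; origin at the centre of its underside. Leave alone.
- vial_black_cap: Loose small vial with a black cap, 22 mm in diameter, 52 mm high; origin at the centre of its underside. Leave alone.
- dish: Loose shallow clear dish, 66 mm in diameter, 16 mm high; origin at the centre of its underside. Leave alone.
- stand_peg (a point): Top of the 8 mm peg where the lug hangs, 128 mm above the worktop. The peg runs level from the post to the stand's x = -17 mm, its tip turned up 8 mm. To free the lug lift it 10 to 14 mm (at 17 mm the window's lower edge meets the peg) and draw it 28 mm or more to the stand's -x. The plate's front is then still below the peg: go sideways 60 mm (or 90 mm back) before raising it.

How it is judged (in metres and radians):
On the way, in this order (a step that is already met when the one before it is completed fails the run):
1. the plate is off the hook and carried by the fingers (horizontal distance between plate and stand above 0.026 m and height (world z) of plate above 0.03 m and contact force between plate and the fingers above 1 N and contact force between plate and stand below 0.1 N), for 0.2 s.
2. the plate's front edge is under the flap, the flap still down (x of plate_edge in the frame of board above 0.042 m and z of plate_edge in the frame of board below 0.0235 m and value of joint flap below 0.09 rad and y of plate_edge in the frame of board between -0.02 and 0.02 m), for 0.1 s.
At the end, for the whole second after the job is handed in: The plate lies flat (within 2 degrees, 2.5 mm) on the board, front edge at least 20 mm under the closed flap (6 mm short of the stop at most), square within 7 degrees, still gripped by its lug and pressed on the board with 4.5 to 40 N in all, at rest (x of plate_edge in the frame of board between 0.056 and 0.066 m and y of plate in the frame of board between -0.014 and 0.014 m and z of plate in the frame of board between 0.0155 and 0.0205 m and angle between plate's own z axis and vertical below 0.03 rad and angle between the x axis of plate and the x axis of board, either way round below 0.12 rad and contact force between plate and board between 4.5 and 40 N and contact force between plate and the fingers above 2 N and distance between the grasp point and plate_grip below 0.04 m and value of joint flap below 0.04 rad and linear speed of plate below 0.02 m/s); the arm keeps its last pose, push and grip.
It fails at once if the flap is lifted by more than about 4 mm at its lip (0.09 rad) (value of joint flap above 0.09 rad).
It fails at once if the bottle, vial or dish is moved by more than 20 mm (distance of any of bottle_yellow, vial_black_cap, dish from where it was at the start of the episode above 0.02 m).
It also fails if it takes over 51 s, if anything falls off the work surface, if the arm or the gripper's body presses on something with over 40 N, if the wrist force passes 120 N, or if a joint passes its speed limit or range.

## Robot

A 7-joint arm with a two-finger parallel gripper is mounted at the origin on a cart in front of the work surface, level with it; the furniture and walls round the work are solid. World frame = base frame: x ahead of the robot, y to its left, z up, the work surface at z = 0. Lengths are in mm, angles in rad, forces in N, time in s.
With the tool pointing down it reaches from about 425 to 1025 mm from the base axis. Payload 3.6 kg.
Tool frame: the origin (TCP) lies between the finger pads, 19 mm behind the fingertips; this is the grasp point; z points along the fingers, y is the line along which they close (so a half turn about z gives the same grasp; the last joint's range is limited). The gripper opens to 85 mm and grips with 20 to 120 N. Pads are 22 mm wide; open, the fingers measure 114 mm over their backs; the gripper's body (76 mm by 85 mm) begins 54 mm behind the grasp point. The pads swing forward as they close: fully open they stand 13 mm farther back than shut.
Start: joints at [1.095, 0.591, 0.048, 1.609, -0.033, 0.943, -0.034], TCP at [270.804, -672.529, 250.002] pointing down, gripper open.
Joint ranges: [-2.69, 2.69], [-0.47, 2.24], [-1.27, 1.36], [0.19, 2.51], [-1.53, 4.68], [0.08, 2.07], [-3.09, 3.09]. Speed limits (rad/s): [2.57, 2.57, 3.14, 3.14, 3.14, 3.14, 3.14].

## Interface

Orientations are given as a unit quaternion [x, y, z, w].
In Python, from rig import manip, optics, job gives the robot as it stands.
- The arm moves only by the tool servo_tool, never from a script. Its argument "increments" is a list that holds one entry, the list of rows, each a list of 5 numbers: the opening, from 0 (shut) to 1 (fully open), then the shift along the tool's x, y, z in mm, then the turn about the tool's z in degrees. In form: [[[jaw, x, y, z, twist], ...]]. A call has 1 to 12 rows; each row is the pose to reach, as a shift and turn from the pose commanded when the call began, along the tool's axes at that moment; what a row does not reach only later rows make up. A row lasts 1/12 s, in which the tool goes at most 41.7 mm and 7.16 degrees, less where a joint would pass 70% of its speed; a pose out of reach is approached as far as the arm can. A call with a gripper value outside its range is refused whole. The fingers move at their own pace and stop on an object; the grip force is fixed at half the most. Time passes only in rows, so rows that repeat a pose let the fingers close. It gives the time, the measured TCP pose, the force, the opening and the grip force at its end, in the units of the state.
- manip.sense(): the state, without advancing time (a new reading comes with each control period).
- optics.camera(name): name is "scene" or "top"; returns (picture, depth): 480x640x3 uint8, blue, green, red; 480x640 float32, mm along the optical axis (not along the pixel's ray), 0 where there is no reading.
- optics.calibration(name): a dict with "fov_y" (degrees; the focal length in pixels is half the picture's height over the tangent of half this angle, whatever the lens; pixels are square), "cx", "cy" (the principal point, pixels), "k1" (the pictures are not rectified: a ray, as slopes to the right and down, at radius r is drawn at 1 + k1 r^2 times it, then the intrinsics apply), "R" (3x3) and "t" (3): a world point X has camera coordinates R X + t. Camera axes: x right, y down, z forward; pixel columns grow to the right and rows downward; lengths in mm; the calibration is good to about 2 mm. A picture is of the moment at which its call begins. calibration takes no time and is no camera call.
- job.sign_off(): hands the job in; it is judged then, once.
The state is a dict: "clock": time; "qpos": joint angles; "joint_velocities": joint speeds; "effort": joint torques, N m; "ee_pos": TCP position; "eef_rot": TCP orientation; "wrist_force": force on the tool from outside, world axes, zero at the start; "ft_torque": the same for the moment, N m; "grip_width": finger opening in mm; "grasp_force": force on a finger pad.
Only numpy, scipy, OpenCV 4.12 (cv2) and the standard library are available. Lean on these libraries where they do the work, as an engineer would, in place of code of your own. Each camera call takes 0.05 s, during which the arm holds its last target. There are 200 camera calls.

## Working session

There is one attempt and no reset: what is moved stays moved. The work goes in short steps, Python scripts to look and compute and a tool call to move; the robot and the scene stay as the last step left them, time stands still between calls to the robot, and variables do not carry over. Pictures are saved under pics/ and viewed, at most 10 in all, crops included, and the job is handed in when it is done.

Besides the shell and the picture viewer there is one more tool, called after ">>>" by a JSON object that holds its "method" and its "body". servo_tool: Moves the arm, as the interface text tells. Its arguments: {"type":"object","properties":{"increments":{"type":"array"}},"required":["increments"]}

```bash
mkdir -p pics; ls; cat > h.py <<'E'
import numpy as np, cv2
from rig import manip, optics, job
def cal(n):
    c=optics.calibration(n); f=240/np.tan(np.radians(c['fov_y'])/2)
    return c,f,np.array(c['R']),np.array(c['t'])
def cloud(n,depth):
    c,f,R,t=cal(n)
    v,u=np.mgrid[0:480,0:640]
    xd=(u-c['cx'])/f; yd=(v-c['cy'])/f
    x,y=xd.copy(),yd.copy()
    for _ in range(8):
        s=1+c['k1']*(x*x+y*y); x=xd/s; y=yd/s
    P=np.stack([x*depth,y*depth,depth],-1)
    return (P-t)@R   # R^T (P-t)
def grab(n):
    im,d=optics.camera(n); np.savez(f'{n}.npz',im=im,d=d); return im,d,cloud(n,d)
E
python3 - <<'E'
from h import *
for n in('scene','top'):
    im,d,P=grab(n); cv2.imwrite(f'pics/{n}0.png',im)
    c,f,R,t=cal(n); print(n,f,c['k1'],-R.T@t,R[2])
print(manip.sense())
E
```

```text
pics
scene 479.13127213917153 0.004265811016895678 [ 850.26894745 -589.06932077  718.41813908] [-0.31387363  0.68543931 -0.65700555]
top 461.75180290053675 -0.08235188678709514 [499.9796141   27.59019177 949.30190751] [ 0.05634123 -0.01484966 -0.99830113]
{'clock': 0.1, 'qpos': array([ 1.09448888,  0.59204664,  0.04830909,  1.60968066, -0.03329636,
        0.94270657, -0.03370785]), 'joint_velocities': array([ 1.46266019e-03, -1.11816727e-03,  4.18690628e-04, -3.13826066e-03,
        9.54744006e-04,  7.06062981e-05,  1.14666455e-04]), 'effort': array([ 4.11918983e-03, -5.49997938e+01,  1.55287731e+00, -1.98823214e+01,
        9.64740117e-03,  3.79889199e-03,  7.22947931e-06]), 'ee_pos': array([ 270.55218569, -671.86960318,  248.94644762]), 'eef_rot': array([ 9.81730902e-01,  1.90271911e-01, -2.52588090e-04, -9.86391880e-04]), 'wrist_force': array([ 0.10221711,  0.88942896, -0.17576884]), 'ft_torque': array([-0.01549252,  0.03393834,  0.02151278]), 'grasp_force': 0.0, 'grip_width': 85.26381633578364}
```

View pics/scene0.png

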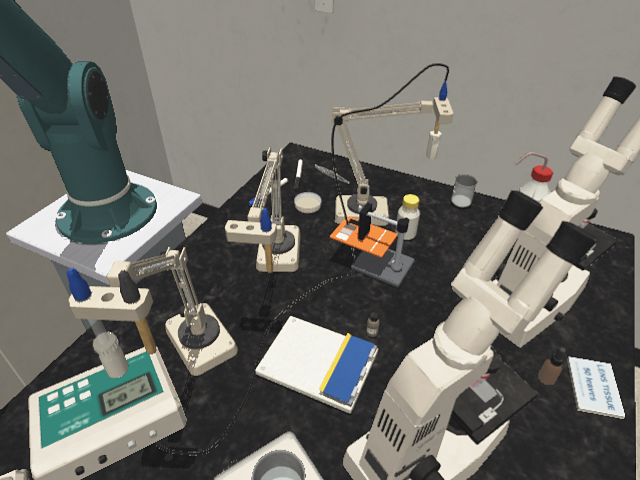

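View pics/top0.png

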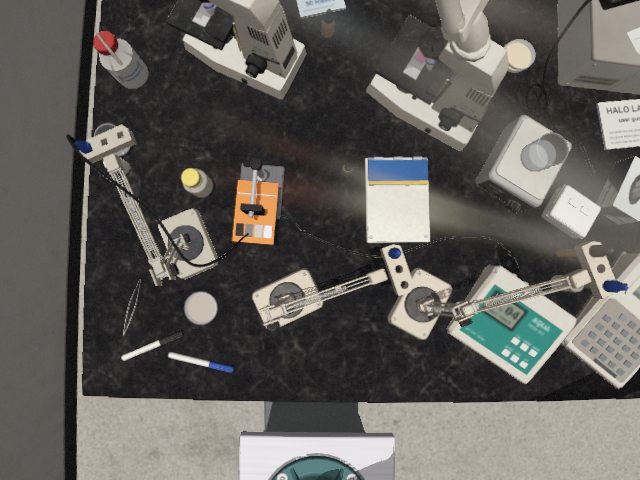

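The top view shows the plate at about (255,210), with its patches on the robot side and its front towards +x. The board is at (397,200) with the flap at its far end, the bottle at (195,182), the vial near (347,168) and the dish at (200,308). Next I'll measure these.

```bash
cat > m.py <<'E'
from h import *
def rect(m,P,z):
    Q=P[m]; 
    return cv2.minAreaRect(Q[:,:2].astype(np.float32)), np.median(Q[:,2])
z=np.load('top.npz'); im,d=z['im'],z['d']; P=cloud('top',d)
b,g,r=[im[...,i].astype(int) for i in range(3)]
v,u=np.mgrid[0:480,0:640]
ok=d>0
win=lambda a,b_,c,e:(u>=a)&(u<=b_)&(v>=c)&(v<=e)&ok
def rep(n,m):
    Q=P[m]; print(n,m.sum(),'med',np.median(Q,0).round(1),'p2',np.percentile(Q,2,0).round(1),'p98',np.percentile(Q,98,0).round(1)); 
    (c,s,a)=cv2.minAreaRect(Q[:,:2].astype(np.float32)); print('   rect',np.round(c,1),np.round(s,1),round(a,2))
W=win(225,290,150,250)
rep('orange',W&(r>200)&(g>70)&(g<170)&(b<90)&(abs(P[...,2]-65)<12))
rep('plate all',W&(abs(P[...,2]-65)<8))
rep('lug top',W&(P[...,2]>131)&(P[...,2]<142)&(r<90)&(v>195))
rep('peg/post',W&(P[...,2]>118)&(v<205))
W=win(355,440,145,250)
rep('board',W&(abs(P[...,2]-18)<6)&(r>180)&(b>170))
rep('blue',W&(b>120)&(r<80))
rep('yellow',W&(r>170)&(g>140)&(b<100))
rep('vial',win(335,360,150,180)&(P[...,2]>25))
rep('bottle',win(175,215,160,200)&(P[...,2]>50))
for x in(210,225,232,240,246,250,254,258,262,268): print(x,v[W*0+ok&(u==252)][0:0],P[x,253].round(0),im[x,253])
E
python3 m.py
```

```text
orange 486 med [637.8 139.8  66.5] p2 [544.3  85.9  63.4] p98 [660.7 165.1  69.6]
   rect [601.3 126.9] [ 79.4 117.9] 86.19
plate all 2226 med [593.9 122.6  66.5] p2 [543.5  87.3  63.2] p98 [659.5 166.2  69.6]
   rect [612.8 126.2] [ 80.7 142.6] 86.4
lug top 138 med [600.  126.5 137.5] p2 [528.4 108.6 134. ] p98 [606.5 157.8 140.5]
   rect [565.5 133.1] [37.5 85.9] 78.88
peg/post 345 med [671.1 123.9 130.8] p2 [606.7 112.1 125.2] p98 [689.7 141.8 139.1]
   rect [649.1 127.2] [32.1 86.4] 88.72
board 3608 med [ 610.4 -156.2   19.3] p2 [ 553.6 -218.5   15.9] p98 [668.9 -94.6  22.8]
   rect [ 637.7 -157. ] [173.  128.5] 1.86
blue 804 med [ 701.9 -173.4   31.5] p2 [ 679.8 -214.1   28.4] p98 [ 716.1 -100.    35. ]
   rect [ 696.5 -154.8] [ 40.3 121.3] 1.72
yellow 28 med [ 671.8 -205.9   33.5] p2 [ 669.6 -216.3   31.1] p98 [ 674.5 -190.1   36.7]
   rect [ 671.9 -202.7] [ 5.  27.5] 1.93
vial 107 med [694.3 -51.6  49. ] p2 [686.6 -60.7  26.6] p98 [705.  -42.1  55.9]
   rect [695.8 -51.6] [20.9 18. ] 65.23
bottle 516 med [656.5 240.2  90.6] p2 [638.3 224.5  53.3] p98 [678.6 261.2 104. ]
   rect [658.9 243.6] [38.3 45.1] 59.34
210 [] [596. 123. 137.] [55 52 53]
225 [] [576. 130.  66.] [112 142 186]
232 [] [562. 130.  65.] [111 169 233]
240 [] [547. 130.  66.] [ 94 164 236]
246 [] [538. 137.   1.] [46 49 53]
250 [] [530. 137.  -0.] [59 63 64]
254 [] [522. 136.   2.] [47 46 49]
258 [] [513. 136.   0.] [43 44 45]
262 [] [505. 136.   4.] [42 43 45]
268 [] [493. 136.   3.] [43 42 41]
```

```bash
python3 - <<'E'
import cv2
im=cv2.imread('pics/top0.png'); a=cv2.resize(im[130:260,215:305],None,fx=4.4,fy=4.4,interpolation=3); b=cv2.resize(im[130:260,340:450],None,fx=3.6,fy=4.4,interpolation=3)
cv2.imwrite('pics/c1.png',cv2.hconcat([a,b]))
E
```

```text
(no output)
```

View pics/c1.png

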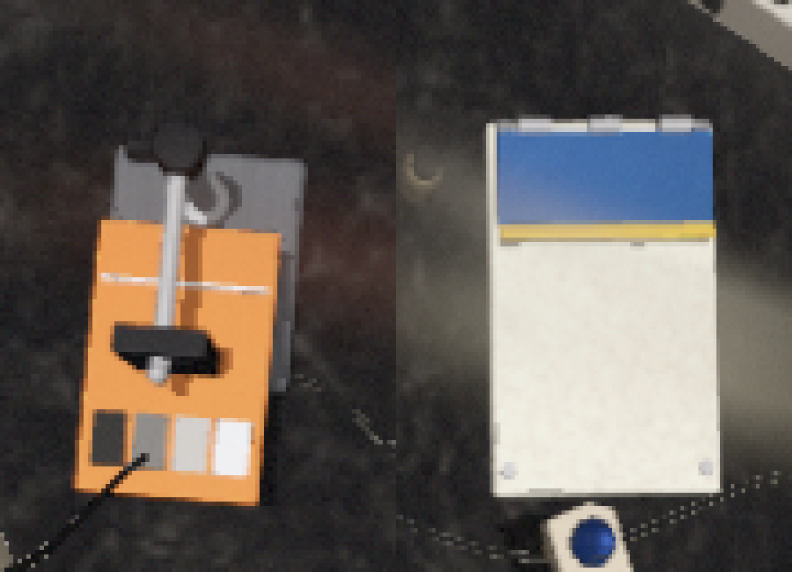

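>>> {"method": "servo_tool", "body": {"increments": [[[1,0,0,-40,6],[1,0,0,-80,12],[1,0,0,-120,18],[1,0,0,-160,24],[1,0,0,-205,25.7],[1,28,-29,-205,25.7],[1,56,-58,-205,25.7],[1,84,-87,-205,25.7],[1,112,-116,-205,25.7],[1,140,-145,-205,25.7],[1,168,-174,-205,25.7],[1,168,-174,-205,25.7]]]}}

```text
clock: 1.1
ee_pos: [366.9, -439.1, 454.7]
eef_rot: [1.0, -0.026, 0.001, -0.003]
wrist_force: [0.5, -0.3, 0.1]
grip_width: 85.4
grasp_force: 0.0
```

>>> {"method": "servo_tool", "body": {"increments": [[[1,13,-38,0,0],[1,26,-76,0,0],[1,39,-114,0,0],[1,52,-152,0,0],[1,65,-190,0,0],[1,78,-228,0,0],[1,91,-266,0,0],[1,104,-304,0,0],[1,117,-342,0,0],[1,130,-380,0,0],[1,143,-418,0,0],[1,156,-456,0,0]]]}}

```text
clock: 2.1
ee_pos: [547.4, -2.0, 454.8]
eef_rot: [0.999, -0.033, -0.0, 0.0]
wrist_force: [0.7, -0.3, -0.6]
grip_width: 85.4
grasp_force: 0.0
```

>>> {"method": "servo_tool", "body": {"increments": [[[1,14,-41,0,0],[1,28,-82,0,0],[1,42,-120,0,0],[1,42,-120,0,0],[1,42,-120,0,0],[1,42,-120,0,0]]]}}

```text
clock: 2.6
ee_pos: [596.9, 112.7, 454.2]
eef_rot: [0.999, -0.033, -0.001, 0.001]
wrist_force: [-1.2, -0.9, 0.5]
grip_width: 85.4
grasp_force: 0.0
```

```bash
python3 - <<'E'
from h import *
from scipy.spatial.transform import Rotation as Ro
s=manip.sense(); R=Ro.from_quat(s['eef_rot']).as_matrix(); print(s['ee_pos'].round(1),R.round(4),s['qpos'].round(2),s['wrist_force'].round(2))
im,d,P=grab('scene'); cv2.imwrite('pics/s1.png',im[100:400,180:480].repeat(2,0).repeat(2,1))
E
```

```text
[596.9 112.7 454.2] [[ 0.9978 -0.0655 -0.0016]
 [-0.0655 -0.9979 -0.0012]
 [-0.0016  0.0014 -1.    ]] [-0.05  0.28 -0.28  1.62  0.08  1.25 -1.98] [-1.24 -0.9   0.48]
```

View pics/s1.png

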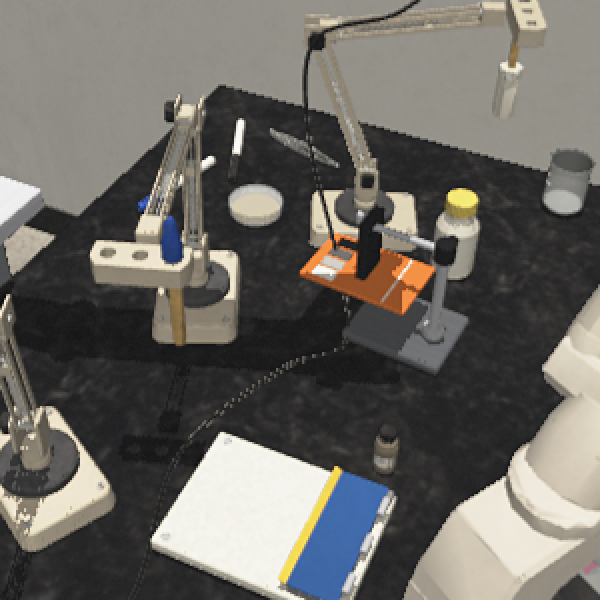

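The picture shows the plate hanging level (crop 370,270), its lug unobstructed above. The vial, bottle and dish are unchanged. I'll cross-check the plate pose from this camera.

```bash
python3 - <<'E'
from h import *
z=np.load('scene.npz'); im,d=z['im'],z['d']; P=cloud('scene',d)
b,g,r=[im[...,i].astype(int) for i in range(3)]
inb=lambda x0,x1,y0,y1,z0,z1:(d>0)&(P[...,0]>x0)&(P[...,0]<x1)&(P[...,1]>y0)&(P[...,1]<y1)&(P[...,2]>z0)&(P[...,2]<z1)
def rep(n,m):
    Q=P[m]; print(n,m.sum(),np.median(Q,0).round(1),np.percentile(Q,[3,97],0).round(1).tolist(),[np.round(k,1) for k in cv2.minAreaRect(Q[:,:2].astype(np.float32))])
rep('orange',inb(530,680,70,180,55,72)&(r>1.5*b))
rep('plate',inb(530,680,70,180,60,70))
rep('lug',inb(570,620,90,160,75,145)&(r<70)&(b<70))
rep('lugtop',inb(570,620,90,160,134,145)&(r<80))
rep('board',inb(530,760,-250,-60,12,24)&(r>150)&(b>140))
rep('flap',inb(530,760,-250,-60,20,40)&(b>r+50))
rep('yellow',inb(630,700,-250,-60,20,40)&(r>b+70))
E
```

```text
orange 1115 [614.6 118.6  66.2] [[541.7, 86.8, 63.4], [656.7, 164.1, 68.6]] [array([598.7, 127.1]), array([ 84.9, 120.3]), np.float64(85.6)]
plate 1340 [608.9 119.3  66.2] [[542.1, 87.1, 63.5], [657.1, 163.8, 68.6]] [array([608.8, 126.3]), array([ 84.9, 142.5]), np.float64(85.6)]
lug 313 [602.3 116.4 109.6] [[593.9, 107.5, 77.1], [605.5, 143.6, 138.1]] [array([600. , 126.6]), array([41.4, 12.7]), np.float64(83.7)]
lugtop 78 [599.6 126.9 136.9] [[593.0, 109.0, 134.3], [605.1, 146.3, 138.9]] [array([599. , 127.3]), array([39.8, 12.1]), np.float64(86.0)]
board 4456 [ 610.8 -167.1   18.9] [[553.3, -221.1, 15.8], [718.8, -98.4, 21.4]] [array([ 635.1, -143.6]), array([174.3, 160.6]), np.float64(2.1)]
flap 1613 [ 694.2 -160.4   30.7] [[674.3, -212.5, 28.2], [714.0, -98.4, 33.3]] [array([ 694.2, -154.3]), array([ 43.2, 124.7]), np.float64(1.6)]
yellow 293 [ 668.5 -161.2   32.7] [[664.3, -213.8, 30.0], [672.5, -99.1, 35.4]] [array([ 668.3, -155.6]), array([  7.7, 123.3]), np.float64(1.6)]
```

>>> {"method": "servo_tool", "body": {"increments": [[[1,2,-14.5,-20,0],[1,2,-14.5,20,0],[1,2,-14.5,60,0],[1,2,-14.5,100,0],[1,2,-14.5,140,0],[1,2,-14.5,180,0],[1,2,-14.5,220,0],[1,2,-14.5,220,0],[1,2,-14.5,220,0]]]}}

```text
clock: 3.4
ee_pos: [598.7, 125.0, 233.7]
eef_rot: [0.999, -0.034, -0.002, 0.001]
wrist_force: [0.5, -0.4, 0.1]
grip_width: 85.6
grasp_force: 0.0
```

>>> {"method": "servo_tool", "body": {"increments": [[[1,0,0,20,0],[1,0,0,40,0],[1,0,0,60,0],[1,0,0,80,0],[1,0,0,100,0],[1,0,0,115,0],[1,0,0,130,0],[1,0,0,138,0],[1,0,0,138,0],[1,0,0,138,0]]]}}

```text
clock: 4.23
ee_pos: [601.7, 127.7, 99.0]
eef_rot: [0.999, -0.033, 0.002, -0.0]
wrist_force: [-0.3, 0.6, -0.5]
grip_width: 85.3
grasp_force: 0.0
```

```bash
python3 - <<'E'
from h import *
s=manip.sense(); print(s['ee_pos'].round(1),s['wrist_force'].round(2))
im,d,P=grab('scene'); cv2.imwrite('pics/s2.png',cv2.resize(im[150:300,300:450],None,fx=4,fy=4,interpolation=3))
E
```

```text
[601.7 127.7  99. ] [-0.33  0.6  -0.46]
```

View pics/s2.png

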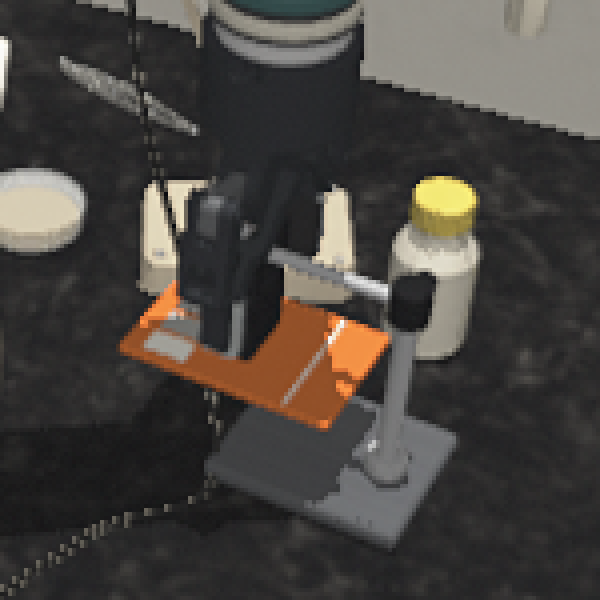

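The fingers straddle the lug (about 230,290) and nothing is touching. Closing now.

>>> {"method": "servo_tool", "body": {"increments": [[[0.7,-1,0,2,0],[0.5,-1,0,2,0],[0.4,-1,0,2,0],[0.3,-1,0,2,0],[0.2,-1,0,2,0],[0.2,-1,0,2,0],[0.2,-1,0,2,0],[0.2,-1,0,2,0],[0.2,-1,0,2,0],[0.2,-1,0,2,0],[0.2,-1,0,2,0],[0.2,-1,0,2,0]]]}}

```text
clock: 5.28
ee_pos: [599.3, 127.8, 95.5]
eef_rot: [0.999, -0.033, 0.0, -0.0]
wrist_force: [-0.3, -1.6, 5.8]
grip_width: 37.3
grasp_force: 59.6
```

>>> {"method": "servo_tool", "body": {"increments": [[[0.2,0,0,-2,0],[0.2,0,0,-4,0],[0.2,0,0,-6,0],[0.2,0,0,-8,0],[0.2,0,0,-10,0],[0.2,0,0,-12,0],[0.2,0,0,-12,0],[0.2,0,0,-12,0],[0.2,0,0,-12,0]]]}}

```text
clock: 6.03
ee_pos: [598.9, 127.8, 107.0]
eef_rot: [0.999, -0.033, -0.0, 0.0]
wrist_force: [0.4, -0.5, -2.1]
grip_width: 37.3
grasp_force: 60.1
```

>>> {"method": "servo_tool", "body": {"increments": [[[0.2,-5,0,0,0],[0.2,-10,0,0,0],[0.2,-15,0,0,0],[0.2,-20,0,0,0],[0.2,-25,0,0,0],[0.2,-30,0,0,0],[0.2,-35,0,0,0],[0.2,-38,0,0,0],[0.2,-38,0,0,0],[0.2,-38,0,0,0]]]}}

```text
clock: 6.87
ee_pos: [561.0, 130.4, 107.1]
eef_rot: [0.999, -0.033, 0.0, -0.0]
wrist_force: [0.3, 0.5, -2.7]
grip_width: 37.0
grasp_force: 60.1
```

>>> {"method": "servo_tool", "body": {"increments": [[[0.2,0,20,0,0],[0.2,0,45,0,0],[0.2,0,70,0,0],[0.2,5,95,-3,0],[0.2,14,125,-6,-2],[0.2,23,155,-10,-4],[0.2,32,185,-10,-5.5],[0.2,41,215,-10,-5.5],[0.2,49,245,-10,-5.5],[0.2,49,270,-10,-5.5],[0.2,49,285,-10,-5.5],[0.2,49,285,-10,-5.5]]]}}

```text
clock: 7.87
ee_pos: [590.7, -164.1, 116.7]
eef_rot: [1.0, 0.011, -0.0, 0.002]
wrist_force: [0.5, -0.3, -1.9]
grip_width: 37.2
grasp_force: 60.5
```

>>> {"method": "servo_tool", "body": {"increments": [[[0.2,0,0,5,0],[0.2,0,0,10,0],[0.2,0,0,15,0],[0.2,0,0,20,0],[0.2,0,0,20,0],[0.2,0,0,20,0]]]}}

```text
clock: 8.37
ee_pos: [591.0, -156.2, 96.4]
eef_rot: [1.0, 0.016, -0.001, -0.0]
wrist_force: [-0.1, 0.1, -1.5]
grip_width: 37.2
grasp_force: 60.5
```

```bash
cat > look.py <<'E'
from h import *
from scipy.spatial.transform import Rotation as Ro
import sys
s=manip.sense(); R=Ro.from_quat(s['eef_rot']).as_matrix(); print(s['ee_pos'].round(1),R[:,0].round(3),R[:,2].round(3),s['wrist_force'].round(2))
im,d,P=grab('scene')
b,g,r=[im[...,i].astype(int) for i in range(3)]
B=P-np.array([636.5,-156.4,0]); a=np.radians(1.75); c,q=np.cos(a),np.sin(a)
X=c*B[...,0]+q*B[...,1]; Y=-q*B[...,0]+c*B[...,1]; Z=B[...,2]
near=(d>0)&(abs(Y)<75)&(X>-120)&(X<90)&(Z<110)
o=near&(r>150)&(r>g+50)&(r>b+90)
A=np.stack([X,Y,Z],-1)[o]; co=np.linalg.lstsq(np.c_[A[:,0],A[:,1],np.ones(len(A))],A[:,2],rcond=None)[0]
print('plate px',o.sum(),'plane',co.round(4),[np.round(k,2) for k in cv2.minAreaRect(A[:,:2].astype(np.float32))],np.percentile(A,[1,99],0).round(1).tolist())
k=near&(b>r+50)&(b>90); F=np.stack([X,Y,Z],-1)[k]; print('flap',k.sum(),np.percentile(F,[2,50,98],0).round(1).tolist())
y=near&(r>150)&(abs(r-g)<60)&(r>b+70)&(X>20);F=np.stack([X,Y,Z],-1)[y]; print('lip',y.sum(),np.percentile(F,[2,50,98],0).round(1).tolist())
cv2.imwrite(f'pics/{sys.argv[1]}.png',cv2.resize(im[300:430,240:400],None,fx=4.5,fy=4.5,interpolation=3))
E
python3 look.py b1
```

```text
[ 591.  -156.2   96.4] [ 0.999  0.032 -0.001] [-0.001  0.001 -1.   ] [-0.13  0.12 -1.46]
plate px 655 plane [-4.00000e-04 -4.00000e-04  6.62129e+01] [array([-44.84,   1.39]), array([118.74,  81.71]), np.float64(0.06)] [[-102.9, -39.2, 62.7], [14.1, 40.6, 69.4]]
flap 1615 [[37.2, -59.3, 28.1], [57.7, -5.7, 30.8], [77.6, 57.6, 33.3]]
lip 291 [[28.4, -59.5, 29.2], [31.9, -5.7, 32.6], [35.5, 56.9, 36.1]]
```

View pics/b1.png

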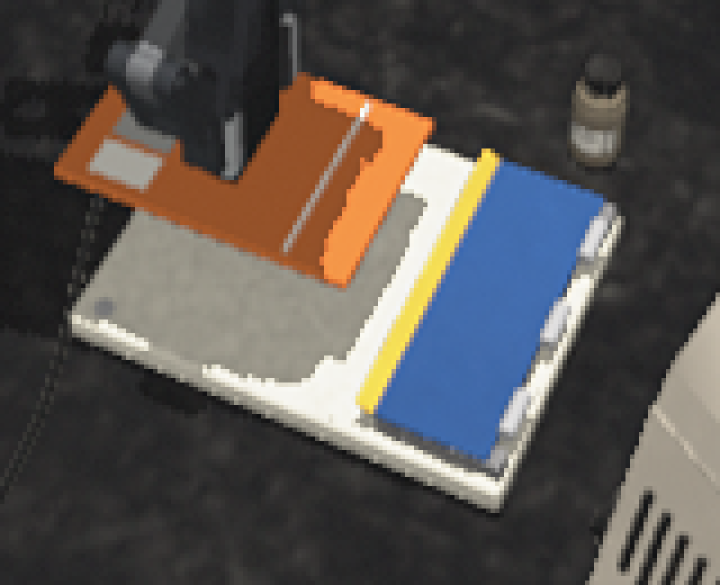

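Plate level and square over the board. Front edge at about (385,200), 13 mm short of the yellow lip. Lowering.

>>> {"method": "servo_tool", "body": {"increments": [[[0.2,0,1,10,0],[0.2,0,1,20,0],[0.2,0,1,28,0],[0.2,0,1,34,0],[0.2,0,1,38,0],[0.2,0,1,39,0],[0.2,0,1,40,0],[0.2,0,1,40,0],[0.2,0,1,40,0]]]}}

```text
clock: 9.17
ee_pos: [591.6, -158.3, 57.3]
eef_rot: [1.0, 0.015, 0.0, 0.0]
wrist_force: [-0.2, -0.8, -1.9]
grip_width: 37.3
grasp_force: 60.5
```

>>> {"method": "servo_tool", "body": {"increments": [[[0.2,0,0,0.5,0],[0.2,0,0,1,0],[0.2,0,0,1,0],[0.2,0,0,1,0]]]}}

```text
clock: 9.5
ee_pos: [591.3, -158.4, 56.1]
eef_rot: [1.0, 0.015, 0.0, 0.0]
wrist_force: [-0.3, -0.8, -2.3]
grip_width: 37.2
grasp_force: 60.5
```

>>> {"method": "servo_tool", "body": {"increments": [[[0.2,0,0,0.5,0],[0.2,0,0,1,0],[0.2,0,0,1,0],[0.2,0,0,1,0]]]}}

```text
clock: 9.83
ee_pos: [591.2, -158.3, 54.9]
eef_rot: [1.0, 0.015, -0.0, -0.0]
wrist_force: [-0.0, 0.9, -1.8]
grip_width: 37.0
grasp_force: 60.5
```

>>> {"method": "servo_tool", "body": {"increments": [[[0.2,0,0,0.5,0],[0.2,0,0,1,0],[0.2,0,0,1,0],[0.2,0,0,1,0]]]}}

```text
clock: 10.17
ee_pos: [591.3, -158.3, 54.0]
eef_rot: [1.0, 0.015, 0.0, -0.0]
wrist_force: [0.3, -0.5, -2.0]
grip_width: 37.3
grasp_force: 60.5
```

>>> {"method": "servo_tool", "body": {"increments": [[[0.2,0,0,0.5,0],[0.2,0,0,1,0],[0.2,0,0,1,0],[0.2,0,0,1,0]]]}}

```text
clock: 10.5
ee_pos: [591.3, -158.4, 53.8]
eef_rot: [1.0, 0.015, 0.0, 0.0]
wrist_force: [-3.4, -0.7, 5.5]
grip_width: 37.1
grasp_force: 60.9
```

>>> {"method": "servo_tool", "body": {"increments": [[[0.2,4,0,-0.3,0],[0.2,8,0,-0.3,0],[0.2,12,0,-0.3,0],[0.2,16,0,-0.3,0],[0.2,20,0,-0.3,0],[0.2,24,0,-0.3,0],[0.2,28,0,-0.3,0],[0.2,32,0,-0.3,0],[0.2,35,0,-0.3,0],[0.2,38,0,-0.3,0],[0.2,38,0,-0.3,0],[0.2,38,0,-0.3,0]]]}}

```text
clock: 11.5
ee_pos: [629.1, -157.9, 53.8]
eef_rot: [1.0, 0.015, -0.0, 0.0]
wrist_force: [-3.0, -0.9, 5.4]
grip_width: 37.3
grasp_force: 61.0
```

```bash
python3 look.py b2
```

```text
[ 629.1 -157.9   53.8] [ 1.    0.03 -0.  ] [-0.    -0.001 -1.   ] [-2.96 -0.92  5.36]
plate px 254 plane [7.00000e-04 1.49000e-02 2.39098e+01] [array([-19.63,  -2.27]), array([81.11, 95.35]), np.float64(89.11)] [[-65.9, -42.5, 19.6], [24.8, 37.0, 26.9]]
flap 1582 [[37.7, -59.2, 28.0], [58.2, -4.6, 30.8], [77.8, 57.8, 33.4]]
lip 268 [[28.4, -59.5, 28.8], [31.8, -3.2, 32.6], [35.0, 57.8, 35.9]]
```

View pics/b2.png

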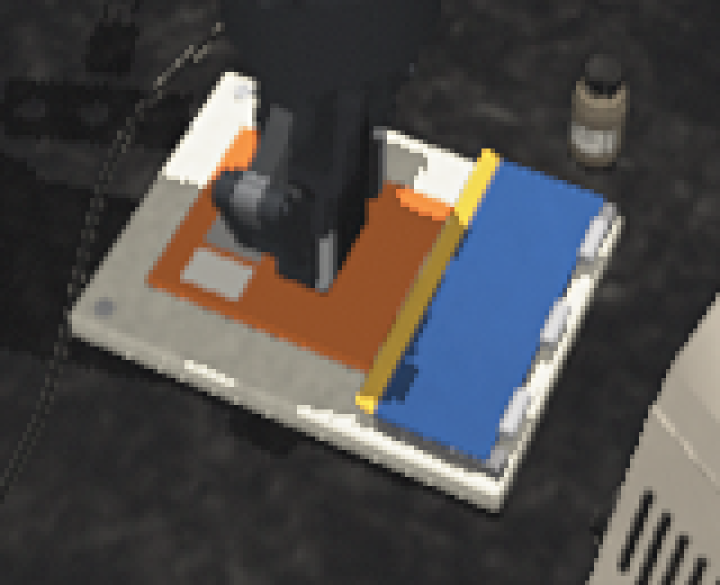

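The plate is tucked under the flap, which still lies flat, and the vial is untouched. Edge is at about x = 52. Going on to the stop.

>>> {"method": "servo_tool", "body": {"increments": [[[0.2,1,0,0,0],[0.2,2,0,0,0],[0.2,3,0,0,0],[0.2,4,0,0,0],[0.2,5,0,0,0],[0.2,6,0,0,0],[0.2,7,0,0,0],[0.2,7,0,0,0],[0.2,7,0,0,0]]]}}

```text
clock: 12.3
ee_pos: [635.0, -157.7, 53.8]
eef_rot: [1.0, 0.015, -0.001, 0.001]
wrist_force: [-5.0, -1.6, 7.3]
grip_width: 37.4
grasp_force: 61.2
```

>>> {"method": "servo_tool", "body": {"increments": [[[0.2,0.5,0,0,0],[0.2,1,0,0,0],[0.2,1.5,0,0,0],[0.2,1.5,0,0,0]]]}}

```text
clock: 12.63
ee_pos: [636.3, -157.7, 53.8]
eef_rot: [1.0, 0.015, -0.001, 0.001]
wrist_force: [-4.3, -0.5, 7.3]
grip_width: 37.4
grasp_force: 61.4
```

>>> {"method": "servo_tool", "body": {"increments": [[[0.2,0.5,0,0,0],[0.2,1,0,0,0],[0.2,1.5,0,0,0],[0.2,1.5,0,0,0]]]}}

```text
clock: 12.97
ee_pos: [636.8, -157.7, 53.9]
eef_rot: [1.0, 0.015, -0.002, 0.001]
wrist_force: [-6.5, -0.5, 10.0]
grip_width: 37.0
grasp_force: 61.7
```

>>> {"method": "servo_tool", "body": {"increments": [[[0.2,0.5,0,0,0],[0.2,1,0,0,0],[0.2,1,0,0,0],[0.2,1,0,0,0]]]}}

```text
clock: 13.3
ee_pos: [636.9, -157.7, 53.9]
eef_rot: [1.0, 0.015, -0.003, 0.001]
wrist_force: [-7.9, -0.6, 12.6]
grip_width: 37.3
grasp_force: 61.9
```

At the stop: x has stalled while the force builds. I'll ease off slightly and check.

>>> {"method": "servo_tool", "body": {"increments": [[[0.2,-0.4,0,-0.1,0],[0.2,-0.8,0,-0.2,0],[0.2,-0.8,0,-0.2,0],[0.2,-0.8,0,-0.2,0],[0.2,-0.8,0,-0.2,0],[0.2,-0.8,0,-0.2,0]]]}}

```text
clock: 13.8
ee_pos: [636.9, -157.7, 53.9]
eef_rot: [1.0, 0.015, -0.003, 0.001]
wrist_force: [-6.9, -0.5, 8.5]
grip_width: 37.3
grasp_force: 61.4
```

```bash
python3 look.py b3; python3 -c "
from h import *
s=manip.sense();print(s['ft_torque'].round(2),s['joint_velocities'].round(3))"
```

```text
[ 636.9 -157.7   53.9] [ 1.     0.03  -0.005] [-0.005 -0.001 -1.   ] [-6.94 -0.51  8.52]
plate px 221 plane [1.21000e-02 1.97000e-02 2.44943e+01] [array([-14.28,  -3.34]), array([88.02, 80.82]), np.float64(0.99)] [[-58.2, -42.7, 20.3], [28.2, 36.5, 34.9]]
flap 1524 [[37.8, -59.1, 27.9], [59.1, -3.7, 30.9], [77.7, 58.1, 33.4]]
lip 263 [[28.6, -59.6, 29.2], [31.8, -3.9, 32.5], [35.1, 57.7, 35.9]]
[0.17 1.02 0.13] [ 0.001  0.     0.     0.001  0.002 -0.001 -0.   ]
```

View pics/b3.png

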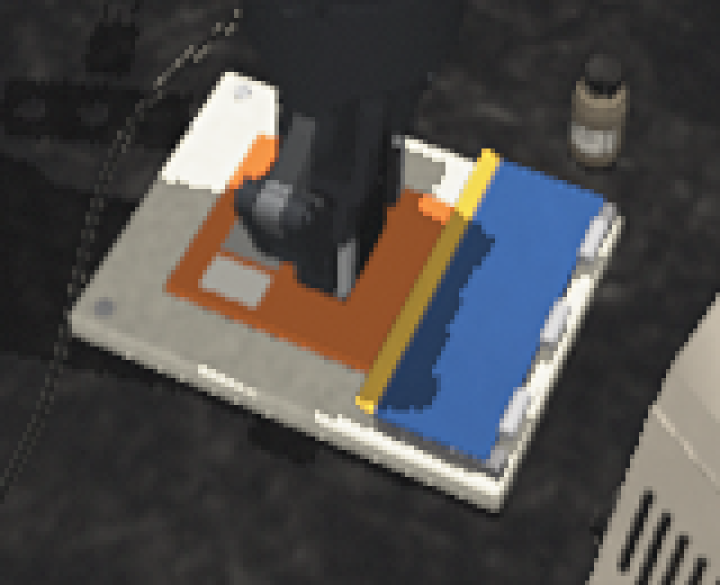

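The plate is home: rear edge at about (170,290), front at the stop (x about 61 mm), flap closed, net push about 10 N and at rest.

```bash
python3 -c "
from rig import job
print(job.sign_off())"
```

```text
the job is handed in; nothing more can be done
None
```

I handed the job in with the plate lying flat on the board, front edge at the stop under the closed flap, lug still gripped, and a push of about 10 N; the hand-in returned no verdict.

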